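# Find the high spot of an eccentric shaft on centres

### The job

The shaft with the eccentric disc stands between sprung centres in the checking fixture. Slide the gauge up by its lug until its plunger bears on the rim of the disc and is pressed in about half-way (10 mm), then turn the shaft by its knob, watching the plunger swing, and leave it with the disc's high spot against the plunger and the plunger still pressed in. Be gentle: do not force the shaft sideways off its centres, never drive the plunger to the end of its travel, and leave the things lying around alone.

Things in the scene. Friction and masses are not known exactly. Their poses are not given: they have to be found in the camera images.
- fixture: Checking fixture, fixed to the bench: dark steel base plate 110 (x) x 280 (y) x 14 mm, origin at the centre of its underside. The shaft stands upright at x = 0, y = -90 mm in this frame; the gauge carriage runs on rails along y. A bridge (upright on the +x side, arm over the disc, top at z = 95 mm, round housing 32 mm across) carries the upper centre.
- knob_centre (a point): Point on the shaft's axis at gripping height (z = 120 mm) in the round black ribbed knob at the top of the shaft: diameter 25 mm, from z = 99 to 131 mm, just above the bridge. It turns both ways without limit, about the vertical. The centres are sprung sideways at about 5 N per mm; the point moves with the shaft.
- centre_ref (a point): Fixed point of the fixture, where knob_centre stands when no side load acts on the shaft.
- shaft (a joint): Angle of the shaft in rad, growing counter-clockwise seen from above. Friction about 0.03 N m, it stays where it is left. Which angle brings the high spot to the plunger is not known beforehand.
- disc_axis (a point): Point on the shaft's axis at the height of the plunger (z = 58 mm). The steel disc there is 60 mm across and 16 mm thick and sits 3 mm off this axis, in an unknown direction, so its rim is 27 mm (low spot) to 33 mm (high spot) away from the axis on the plunger's side as it turns.
- lug_grip (a point): Gripping point in the gauge carriage's upright grey lug: 12 mm thick along the fixture's y, 30 mm wide along its x, top at z = 112 mm, this point at z = 98 mm, on its middle. Below it on the shaft side is the round dial of the gauge, top at z = 68 mm.
- carriage (a joint): Position of the gauge carriage in m, 0 at its far end, growing as it slides along the fixture's -y towards the shaft, up to 0.080. Friction about 5 N; it stays where it is left.
- plunger (a joint): How far the gauge's plunger is pressed in, in m: 0 free, 0.020 at the end of its travel. Spring about 1 N at 0 and 3 N at the end. The needle of the dial, which faces up, turns clockwise with it by about 16 degrees per mm.
- plunger_tip (a point): Centre of the ball, 8 mm across, at the plunger's tip (z = 58 mm), which bears on the disc's rim and points at the shaft's axis along the fixture's -y. At the high spot this point is 37 mm from the shaft's axis, at the low spot 31 mm.
- loupe: Bystander: black eye loupe 34 mm across, 27 mm high, origin under its middle. Leave alone.
- marker: Bystander: black marker pen 131 mm long, 15 mm thick, lying; origin under its middle. Leave alone.
- spudger: Bystander: flat green spudger 126 mm long, 8 mm high, lying; origin under its middle. Leave alone.
- relay: Bystander: small blue relay 12 x 28 x 15 mm, origin under its middle. Leave alone.
- jar: Bystander: grey paste jar with white lid, 45 mm across, 37 mm high, origin under its middle. Leave alone.

How it is judged:
By the outcome, as a careful person would: the job done as asked, in the order asked, and still so for the second after the job is handed in, with the robot touching nothing.
It also fails if it takes over 72 s, if anything falls off the work surface, if the arm or the gripper's body presses on something with over 40 N, if the wrist force passes 120 N, or if a joint passes its speed limit or range.

### The arm

A 6-joint arm with a two-finger parallel gripper is mounted at the origin on a cart in front of the work surface, level with it; the furniture and walls round the work are solid. World frame = base frame: x ahead of the robot, y to its left, z up, the work surface at z = 0. Lengths are in m, angles in rad, forces in N, time in s.
With the tool pointing down it reaches from about 0.325 to 0.775 m from the base axis. Payload 5.5 kg.
Tool frame: the origin (TCP) lies between the finger pads; the fingertips stand 8 mm ahead of it and the grasp point (between the pads) lies 11 mm behind it (tcp_to_tips is the distance from the TCP to the fingertips, in m); z points along the fingers, y is the line along which they close (so a half turn about z gives the same grasp; the last joint's range is limited). The gripper opens to 88 mm and grips with 3 to 60 N. Pads are 20 mm wide; open, the fingers measure 115 mm over their backs; the gripper's body (75 mm by 178 mm) begins 61 mm behind the grasp point.
Start: joints at [1.085, 0.091, 1.231, -0, 1.82, -0.057], TCP at [0.249, 0.546, 0.231] pointing down, gripper open.
Joint ranges: [-2.87, 2.87], [-0.86, 2.18], [0.17, 2.46], [-1.51, 4.65], [0.06, 2.69], [-2.65, 2.65]. Speed limits (rad/s): [2.57, 2.57, 3.01, 3.14, 3.14, 3.14].

### API

Orientations are given as a unit quaternion [w, x, y, z].
In Python, from bench import * gives the robot as it stands. Calls block until the motion is done:
- move_to(position, orientation): joint-space move of the TCP to a pose.
- move_l(position, speed=0.15, orientation=None): straight line of the TCP; orientation=None keeps the orientation; speed is the mean speed in m/s.
- movej(angles): joint-space move.
- gripper_open() and close(): open the fingers fully, or close them until they stop; the grip force is fixed at half the most.
- hold(seconds).
- inverse_kinematics(position, orientation): joint angles nearest the present ones, or None.
- state(): the state.
- get_image(name): name is "scene" or "top" or "wrist"; returns a dict with "frame" (384x512x3 uint8, blue, green, red), "depth" (384x512 float32, m along the optical axis (not along the pixel's ray), 0 where there is no reading), "camera_matrix" (3x3 intrinsics, pixels), "k1" (the pictures are not rectified: a ray, as slopes to the right and down, at radius r is drawn at 1 + k1 r^2 times it, then the intrinsics apply), "view" (4x4, takes a point from world to camera coordinates). Camera axes: x right, y up, looking along -z (the intrinsics and any distortion apply to the point x, -y, -z); pixel columns grow to the right and rows downward; lengths in m; the calibration is good to about 2 mm. A picture is of the moment at which its call begins.
A pose or a line that the arm cannot do raises IKError and nothing moves.
- job_done(): hands the job in; it is judged then, once.
The state is a dict: "time": time; "joint_pos": joint angles; "dq": joint speeds; "joint_torque": joint torques, N m; "ee_pos": TCP position; "ee_rot": TCP orientation; "ft_force": force on the tool from outside, world axes, zero at the start; "moment": the same for the moment, N m; "finger_gap": finger opening in m; "finger_force": force on a finger pad.
Only numpy, scipy, OpenCV 4.12 (cv2) and the standard library are available. Lean on these libraries where they do the work, as an engineer would, in place of code of your own. Each camera call takes 0.05 s, during which the arm holds its last target. There are 200 camera calls.

## Working session

There is one attempt and no reset: what is moved stays moved. The work goes in short steps, each a Python script; the robot and the scene stay as the last script left them, time stands still between calls to the robot, and variables do not carry over. Pictures are saved under pics/ and viewed, at most 14 in all, crops included, and the job is handed in when it is done.

```bash
ls; mkdir -p pics
cat > h.py <<'E'
from bench import *
import numpy as np, cv2
def cam(name):
    d=get_image(name); return d
def world(d,u,v,z=None,depth=None):
    K=d["camera_matrix"];k1=d["k1"]
    p=np.array([(u-K[0][2])/K[0][0],(v-K[1][2])/K[1][1]])
    q=p.copy()
    for _ in range(20): q=p/(1+k1*(q@q))
    V=np.linalg.inv(np.array(d["view"]))
    ray=V[:3,:3]@np.array([q[0],-q[1],-1.0]);o=V[:3,3]
    s=depth if depth is not None else (z-o[2])/ray[2]
    return o+s*ray
def pix(d,P):
    c=np.array(d["view"])@np.append(P,1); q=np.array([c[0],-c[1]])/-c[2]
    q=q*(1+d["k1"]*(q@q)); K=d["camera_matrix"]
    return K[0][0]*q[0]+K[0][2],K[1][1]*q[1]+K[1][2]
E
python3 - <<'E'
from h import *
import pickle
D={n:cam(n) for n in("scene","top")}
pickle.dump(D,open("d.pkl","wb"))
for n in D: cv2.imwrite(f"pics/{n}.png",cv2.resize(D[n]["frame"],None,fx=1.5,fy=1.5,interpolation=cv2.INTER_CUBIC))
print(state())
for n in D: print(np.linalg.inv(D[n]["view"])[:3,3],D[n]["camera_matrix"])
E
```

```text
pics
{'time': 0.1, 'joint_pos': array([ 1.08529827e+00,  9.17573153e-02,  1.23175403e+00, -2.08763048e-05,
        1.81982739e+00, -5.66776182e-02]), 'dq': array([ 0.00063027, -0.00040893, -0.0021362 ,  0.00132799, -0.00253458,
       -0.00277668]), 'joint_torque': array([ 2.44994277e-03, -4.47858202e+01, -4.07567739e+01,  7.00951531e-02,
        2.84541148e-02, -1.23406567e-04]), 'ee_pos': array([0.2493523 , 0.5454441 , 0.22964214]), 'ee_rot': array([-2.24033318e-04,  2.12773613e-01,  9.77101135e-01, -8.43865498e-04]), 'ft_force': array([-0.70366313,  0.55150545,  0.80030019]), 'moment': array([-0.01439192, -0.02216073,  0.00128535]), 'finger_force': 0.0, 'finger_gap': 0.0874351166747172}
[0.13535135 0.2055066  0.76890329] [[479.49264439   0.         251.25148785]
 [  0.         479.49264439 193.84303348]
 [  0.           0.           1.        ]]
[ 0.4363226  -0.14844772  1.01271054] [[459.7471116    0.         255.0090808 ]
 [  0.         459.7471116  200.53988391]
 [  0.           0.           1.        ]]
```

View pics/scene.png

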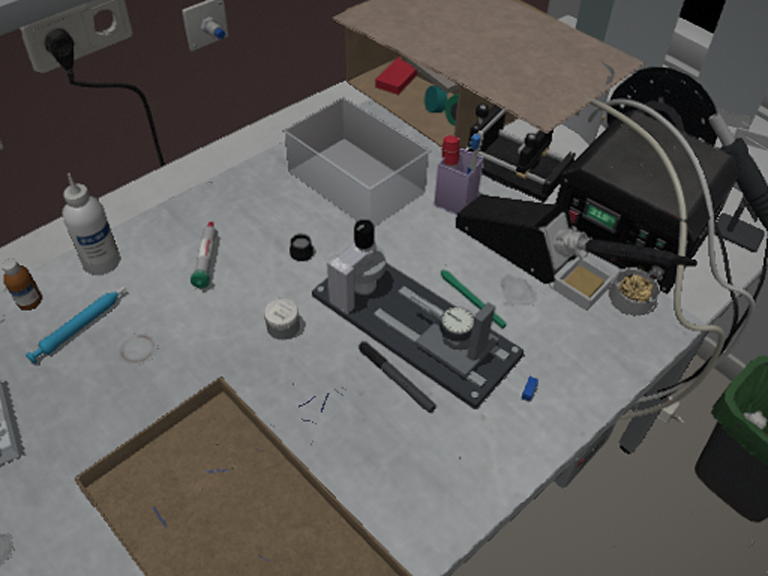

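View pics/top.png

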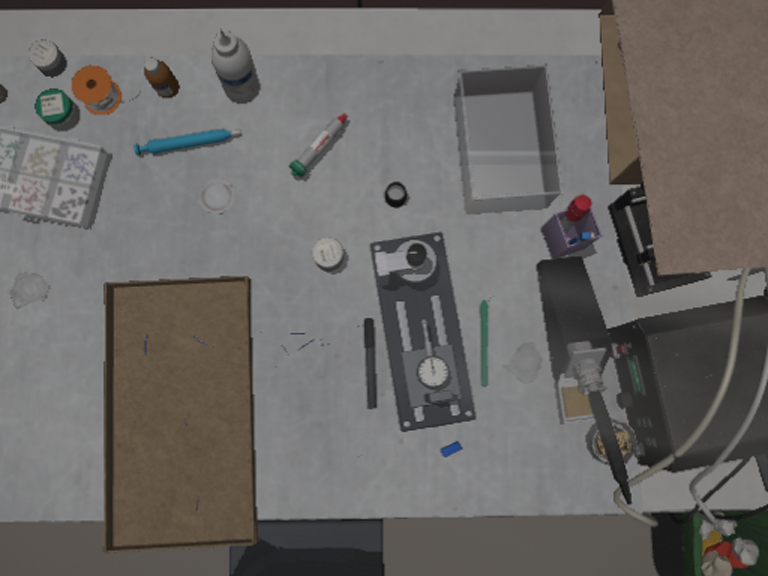

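The shaft/knob is at the far end (knob top at about (416,253) in the top view), with the bridge upright to its left. The dial is at (433,370) and the lug at (440,397), near the robot. So the fixture's yaw is about +90°.

Run:
```python
from h import *
import pickle
from scipy.optimize import least_squares
D=pickle.load(open("d.pkl","rb"));d=D["top"];s=D["scene"]
c=[(371,242),(441,234),(475,420),(402,430)]
loc=np.array([[.055,-.14],[-.055,-.14],[-.055,.14],[.055,.14]])
W=np.array([world(d,u/1.5,v/1.5,.014)[:2] for u,v in c])
sc=[(313,292),(476,402),(522,350)]  # scene corners: far-left(+x,-y), near (+x,+y), (-x,+y)
Ws=np.array([world(s,u/1.5,v/1.5,.014)[:2] for u,v in sc]); ls=loc[[0,3,2]]
def tf(p,l): R=np.array([[np.cos(p[2]),-np.sin(p[2])],[np.sin(p[2]),np.cos(p[2])]]); return l@R.T+p[:2]
for nm,a,b in(("top",loc,W),("scene",ls,Ws),("both",np.r_[loc,ls],np.r_[W,Ws])):
    r=least_squares(lambda p:(tf(p,a)-b).ravel(),[.45,-.2,1.57]); print(nm,r.x,np.round((tf(r.x,a)-b)*1e3,1).tolist())
p=r.x
print("shaft",tf(p,np.array([0,-.09])))
print("knob top", world(d,416/1.5,249/1.5,.131), world(s,364/1.5,229/1.5,.131))
R=np.array([[np.cos(p[2]),-np.sin(p[2])],[np.sin(p[2]),np.cos(p[2])]])
for n,(u,v),z in(("lugtop",(441,397),.112),("dial",(433,371),.068),("tip",(427,322),.058)):
    w=world(d,u/1.5,v/1.5,z); print(n,w,R.T@(w[:2]-p[:2]), "depth",world(d,u/1.5,v/1.5,depth=d["depth"][int(v/1.5),int(u/1.5)]))
```

```text
top [ 0.54212637 -0.22669248  1.7194153 ] [[-0.9, 1.8], [3.7, -2.7], [0.3, -1.5], [-3.1, 2.4]]
scene [ 0.54367298 -0.22611581  1.72931874] [[4.9, 1.7], [-3.2, 2.4], [-1.7, -4.1]]
both [ 0.54275968 -0.22657799  1.72299445] [[-0.6, 2.4], [4.4, -2.1], [1.2, -1.9], [-2.5, 2.0], [4.5, 0.4], [-3.9, 2.9], [-3.1, -3.8]]
shaft [ 0.6317193  -0.21293298]
knob top [ 0.63591057 -0.21160472  0.131     ] [ 0.62680438 -0.20801623  0.131     ]
lugtop [ 0.44384783 -0.24203984  0.112     ] [-0.00028697  0.10011264] depth [ 0.44388645 -0.2425201   0.10737804]
dial [ 0.47954427 -0.23643949  0.068     ] [-0.00016335  0.06397977] depth [ 0.47954534 -0.23644168  0.06797657]
tip [ 0.54818873 -0.23039797  0.058     ] [-0.00459892 -0.00478714] depth [ 0.54769863 -0.23003893  0.06218269]
```

Run:
```python
import pickle,cv2
D=pickle.load(open("d.pkl","rb"))
a=D["top"]["frame"][145:300,235:330];cv2.imwrite("pics/c.png",cv2.resize(a,None,fx=3.8,fy=3.8,interpolation=cv2.INTER_CUBIC))
```

```text
(no output)
```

View pics/c.png

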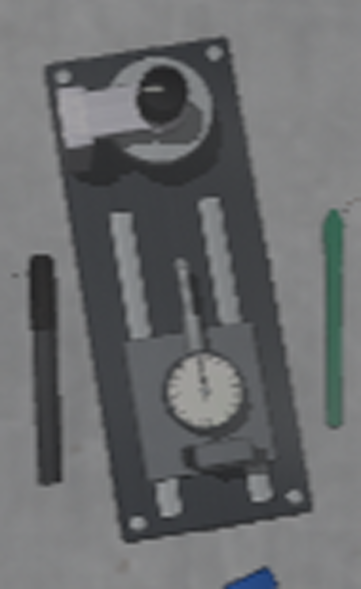

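The crop shows the plunger tip at (181,263), the dial at (205,390), the lug below it at (228,455) and the knob at (163,90). I'll move over the lug and look with the wrist camera.

```bash
cat >> h.py <<'E'
from scipy.spatial.transform import Rotation as Ro
def quat(a):  # tool down, tool y axis at world heading a
    y=np.array([np.cos(a),np.sin(a),0]);z=np.array([0,0,-1.]);x=np.cross(y,z)
    q=Ro.from_matrix(np.c_[x,y,z]).as_quat(); return np.r_[q[3],q[:3]]
E
python3 - <<'E'
from h import *
import pickle
y=1.7225
d=cam("wrist");s=state();q=s["ee_rot"];R=Ro.from_quat(np.r_[q[1:],q[0]]).as_matrix()
V=np.linalg.inv(d["view"]);print("cam in tool",R.T@(V[:3,3]-s["ee_pos"]),"look",R.T@-V[:3,2],"up",R.T@V[:3,1],d["camera_matrix"][0])
for a in(y+np.pi/2,y-np.pi/2):
  for P in([.444,-.242,.24],[.632,-.213,.12]):
    print(a,P,inverse_kinematics(P,quat(a)))
E
```

```text
cam in tool [ 0.06962106  0.00101126 -0.15341735] look [-2.55793069e-01  2.03491507e-04  9.66731537e-01] up [0.96673102 0.00111101 0.2557927 ] [290.75663617   0.         254.97920414]
3.2932963267948967 [0.444, -0.242, 0.24] [-5.66319640e-01 -1.60415015e-01  1.45988585e+00 -4.44089210e-16
  1.84212181e+00  2.42356934e+00]
3.2932963267948967 [0.632, -0.213, 0.12] [-3.76071773e-01  2.76793262e-01  1.21810670e+00 -4.44089210e-16
  1.64669269e+00  2.61381721e+00]
0.15170367320510336 [0.444, -0.242, 0.24] [-5.66319640e-01 -1.60415015e-01  1.45988585e+00 -4.44089210e-16
  1.84212181e+00 -7.18023313e-01]
0.15170367320510336 [0.632, -0.213, 0.12] [-3.76071773e-01  2.76793262e-01  1.21810670e+00 -4.44089210e-16
  1.64669269e+00 -5.27775446e-01]
```

Run:
```python
from h import *
import pickle
move_to([.444,-.242,.20],quat(.1517))
d=cam("wrist");pickle.dump(d,open("w1.pkl","wb"));print(state()["time"],state()["ee_pos"],state()["ft_force"])
cv2.imwrite("pics/w1.png",cv2.resize(d["frame"],None,fx=1.5,fy=1.5))
for P in([.444,-.242,.112],[.479,-.236,.068]): print(np.array(pix(d,P))*1.5)
```

```text
3.0583 [ 0.4443719  -0.24144978  0.20002186] [-1.35833159  0.35354697 -0.42396497]
[380.58880449 304.4106932 ]
[433.4701243  285.10213552]
```

View pics/w1.png

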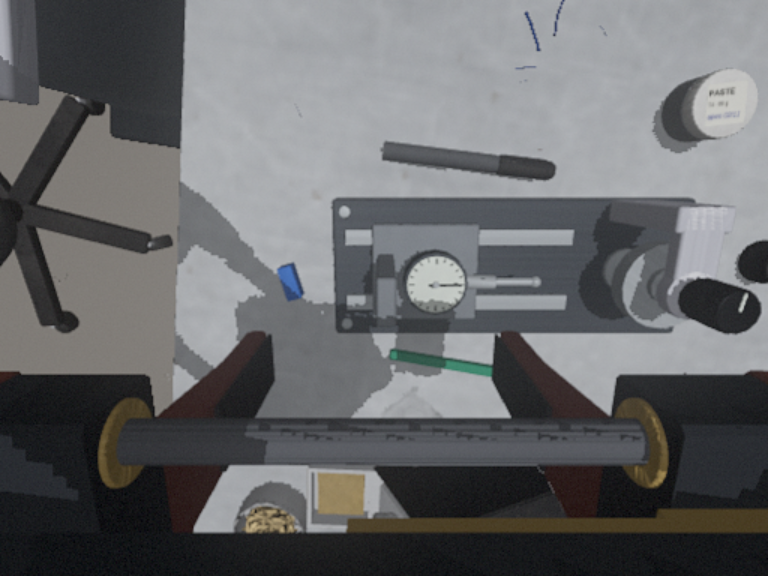

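The wrist view shows the lug at about x 377–396, y 255–318, and the dial at (435,284), within 2 px of where I predicted it. The needle points along the rail at zero press. Next I'll localise the lug top and knob top from depth.

Run:
```python
from h import *
import pickle
d=pickle.load(open("w1.pkl","rb"));dep=d["depth"]
y=1.7225
def pts(u0,u1,v0,v1):
    return np.array([world(d,u,v,depth=dep[v,u]) for v in range(v0,v1) for u in range(u0,u1) if dep[v,u]>0])
P=pts(240,275,160,220);P=P[(P[:,2]>.106)&(P[:,2]<.118)]
R=np.array([[np.cos(y),-np.sin(y)],[np.sin(y),np.cos(y)]])
def mid(P):
    L=P[:,:2]@R; lo,hi=np.percentile(L,2,0),np.percentile(L,98,0); return R@((lo+hi)/2),hi-lo,np.median(P[:,2]),len(P)
print("lug",mid(P))
P=pts(430,511,170,230);P=P[(P[:,2]>.126)&(P[:,2]<.137)];print("knob",mid(P))
D=pickle.load(open("d.pkl","rb"));d=D["top"];dep=d["depth"]
P=pts(260,300,150,185);P=P[(P[:,2]>.126)&(P[:,2]<.137)];print("knob top cam",mid(P))
P=pts(280,310,250,275);P=P[(P[:,2]>.106)&(P[:,2]<.118)];print("lug top cam",mid(P))
# yaw from plate edge: min-area rect of points z~.014
P=pts(235,330,145,300);P=P[(P[:,2]>.009)&(P[:,2]<.019)];r=cv2.minAreaRect((P[:,:2]*1e3).astype(np.float32));print(r)
```

```text
lug (array([ 0.44614077, -0.24011124]), array([0.02873305, 0.01136122]), np.float64(0.11106972504910351), 467)
knob (array([ 0.63238642, -0.21129753]), array([0.02281083, 0.02302661]), np.float64(0.13025441115031464), 833)
knob top cam (array([ 0.63204566, -0.21326956]), array([0.02198571, 0.02278212]), np.float64(0.13076351012320536), 130)
lug top cam (array([ 0.44592299, -0.23992804]), array([0.0282754 , 0.01119419]), np.float64(0.11197653479103165), 95)
((530.6447143554688, -231.41514587402344), (178.49996948242188, 316.06524658203125), 88.17737579345703)
```

```bash
cat >> h.py <<'E'
H=.1517; RAIL=np.array([np.cos(H),np.sin(H)]); PERP=np.array([-np.sin(H),np.cos(H)])
def patch(d,c,half=.017,n=200,z=.067):
    g=(np.arange(n)-n/2+.5)/n*2*half
    mu=np.zeros((n,n),np.float32);mv=mu.copy()
    for i in range(n):
        for j in range(n):   # right = RAIL, up = PERP
            P=c+RAIL*g[j]-PERP*g[i]; mu[i,j],mv[i,j]=pix(d,[P[0],P[1],z])
    return cv2.remap(d["frame"],mu,mv,cv2.INTER_CUBIC)
def needle(d,c,half=.017,z=.067,show=None,recent=True):
    p=patch(d,c,half,z=z); g=cv2.cvtColor(p,cv2.COLOR_BGR2GRAY).astype(np.float32)
    b=cv2.GaussianBlur(g,(0,0),3)
    if recent:  # centre on the bright face
        m=(b>(b.max()*.6)).astype(np.uint8); m=cv2.morphologyEx(m,cv2.MORPH_CLOSE,np.ones((25,25)))
        k=max(cv2.findContours(m,0,2)[0],key=cv2.contourArea); (cx,cy),r=cv2.minEnclosingCircle(k)
    else: cx=cy=100;r=80
    th=np.radians(np.arange(0,360,1.)); sc=[]
    rr=np.linspace(.2,.6,25)*r
    mx=(cx+np.outer(np.cos(th),rr)).astype(np.float32);my=(cy+np.outer(np.sin(th),rr)).astype(np.float32)
    s=cv2.remap(g,mx,my,1).mean(1); s=np.median(s)-s
    s=np.convolve(np.r_[s[-5:],s,s[:5]],np.ones(11)/11,"valid")
    i=int(s.argmax()); w=np.maximum(s[np.arange(i-15,i+16)%360],0)**2
    a=i+(w*np.arange(-15,16)).sum()/w.sum()
    if show: cv2.imwrite(show,p)
    return a,s.max(),(round(cx),round(cy),round(r))   # clockwise degrees from RAIL
E
python3 - <<'E'
from h import *
import pickle
d0=pickle.load(open("w1.pkl","rb"))
L=np.array([.446,-.240]); C=L+.036*RAIL
print(needle(d0,C,show="pics/n0.png"))
q=quat(H)
move_l([*L,.14],.2,q); f0=state()["ft_force"]; move_l([*L,.087],.06)
print("pre",state()["ft_force"]-f0); close(); s=state(); print(s["finger_gap"],s["finger_force"],s["ft_force"]-f0,s["ee_pos"])
P=L+.03*RAIL; move_l([*P,.087],.04); s=state();print("moved",s["ft_force"]-f0,s["ee_pos"],s["time"],s["finger_gap"])
d=cam("wrist");pickle.dump(d,open("w2.pkl","wb")); print(needle(d,P+.036*RAIL,show="pics/n1.png"))
cv2.imwrite("pics/w2.png",np.vstack([cv2.resize(d["frame"],(640,480))]))
E
```

```text
(np.float64(5.874549688885686), np.float64(80.15175836736505), (108, 100, 135))
pre [-0.95435073 -0.11344152  0.10660348]
0.011780856663719577 29.99976933002472 [ 0.57241275 -0.58040238 -0.7298185 ] [ 0.44605553 -0.23998655  0.08701473]
moved [-4.94278394  0.0159352   2.45292697] [ 0.47535981 -0.23547206  0.08699617] 6.5917 0.011870041828361473
(np.float64(23.236467268645583), np.float64(48.566657326438204), (100, 85, 121))
```

View pics/w2.png

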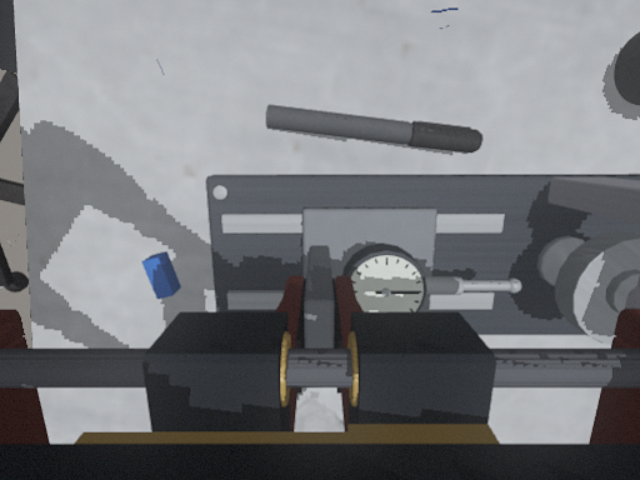

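The view shows the lug held, the ball tip at about (515,286) and still clear of the disc, whose rim edge is near (555,290). The needle still points along the rail, so the plunger is free.

Run:
```python
from h import *
import pickle
d=pickle.load(open("w2.pkl","rb"))
A=np.array([.632,-.212]);P=np.array([.47536,-.23547])
for n,(u,v),z in(("ball",(516,286),.058),("dial",(388,291),.068),("rim",(558,285),.066)):
    w=world(d,u/1.25,v/1.25,z)[:2]; print(n,w,"from lug",(w-P)@RAIL,(w-P)@PERP,"to axis",(A-w)@RAIL)
```

```text
ball [ 0.5806188  -0.22068178] from lug 0.10628474577936126 -0.0012881970750463882 to axis 0.05210309736247524
dial [ 0.51078102 -0.23006883] from lug 0.035830453201284355 -1.3646616112043212e-05 to axis 0.12255738994055214
rim [ 0.59663768 -0.21451701] from lug 0.12305126989533263 0.002385014002807183 to axis 0.035336573246503855
```

Run:
```python
from h import *
import pickle
P=np.array([.44605,-.24]) 
P2=np.array([.446,-.240])+.053*RAIL
f0=state()["ft_force"]
move_l([*P2,.087],.03); s=state();print("moved",s["ft_force"],s["ee_pos"],s["time"])
d=cam("wrist");pickle.dump(d,open("w3.pkl","wb"));x=s["ee_pos"][:2]
print(needle(d,x+.0358*RAIL,recent=False))
p=patch(d,x+.07*RAIL,.06,600,.06);cv2.imwrite("pics/w3.png",p[180:420])
```

```text
moved [-4.70857651  1.4827575   1.54773539] [ 0.4982077  -0.23193103  0.08700512] 7.5583
(np.float64(8.814167644772679), np.float64(84.96284831653942), (100, 100, 80))
```

View pics/w3.png

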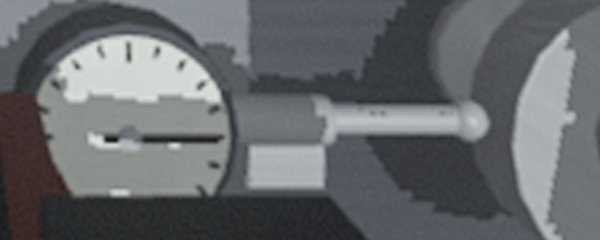

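The needle is still at about 0 and the ball (right edge x=488) is 1–2 mm from the rim. Contact is imminent, which means the low spot is roughly facing the plunger now. I'll advance with intermediate readings.

Run:
```python
from h import *
import pickle
L=np.array([.446,-.240]); ims=[]
for k in (.058,.061,.064):
    P2=L+k*RAIL; move_l([*P2,.087],.03); s=state();x=s["ee_pos"][:2];d=cam("wrist")
    print(k,s["ft_force"],s["time"],needle(d,x+.0358*RAIL,recent=False)[:2],(x-L)@RAIL)
    p=patch(d,x+.07*RAIL,.06,600,.06);ims.append(p[210:410])
cv2.imwrite("pics/w4.png",np.vstack(ims))
```

```text
0.058 [-4.73158834  0.42456959  3.46138307] 7.925 (np.float64(90.5484430418172), np.float64(70.37229087136008)) 0.05793688257471177
0.061 [-4.64098634  1.47703515  3.67995399] 8.225 (np.float64(124.48037726256527), np.float64(75.9254906394265)) 0.060846254716478816
0.064 [-5.34752405  0.08717284  2.77557883] 8.525 (np.float64(157.74910980922016), np.float64(77.31216291947798)) 0.06377661148939154
```

View pics/w4.png

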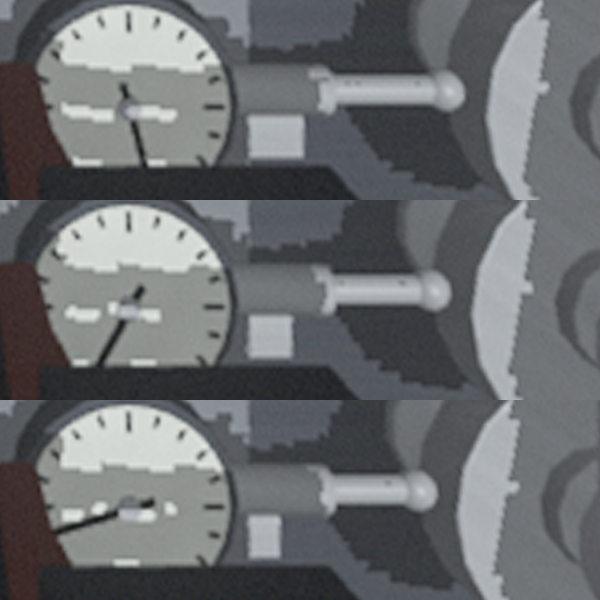

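Needle lines at 74°, 117° and 161° (43–44° per about 2.9 mm) put the present press at about 9.9 mm. That is the half-way target. Now I'll release the lug, rise and look at the knob from above.

```bash
cat >> h.py <<'E'
def needle2(d,c,z=.068,show=None):
    n=240;half=.012;p=patch(d,c,half,n,z);g=cv2.cvtColor(p,cv2.COLOR_BGR2GRAY)
    yy,xx=np.mgrid[:n,:n]-n/2+.5; r=np.hypot(xx,yy)
    m=(g<.5*np.median(g[r<100]))&(r<100)
    if show: cv2.imwrite(show,p)
    k,lab,st,_=cv2.connectedComponentsWithStats(m.astype(np.uint8))
    if k<2: return None
    best=[i for i in range(1,k) if (r[lab==i].min()<45)]
    if not best: return None
    i=max(best,key=lambda i:st[i,4]);X=np.c_[xx[lab==i],yy[lab==i]]
    u=np.linalg.svd(X-X.mean(0),full_matrices=False); v=u[2][0]
    if X.mean(0)@v<0: v=-v
    return round(np.degrees(np.arctan2(v[1],v[0]))%360,1),len(X),round(u[1][1]/u[1][0],2)
def ft(n=8):
    a=[]
    for _ in range(n): hold(.02);a.append(state()["ft_force"])
    return np.mean(a,0)
E
python3 - <<'E'
from h import *
import pickle
x=state()["ee_pos"][:2]; dial=x+.0358*RAIL; 
print("dial",dial,needle2(cam("wrist"),dial))
gripper_open(); s=state();print(s["finger_gap"],s["ft_force"])
move_l([*x,.15],.15); d=cam("wrist");pickle.dump(d,open("w5.pkl","wb"));print("released",needle2(d,dial,show="pics/n5.png"))
K=np.array([.632,-.212])
move_to([*K,.19],quat(H)); d=cam("wrist");pickle.dump(d,open("w6.pkl","wb"));s=state();print(s["time"],s["ee_pos"],needle2(d,dial))
dep=d["depth"];R=np.c_[RAIL,PERP]
P=np.array([world(d,u,v,depth=dep[v,u]) for v in range(384) for u in range(512) if dep[v,u]>0]);
P=P[(P[:,2]>.126)&(P[:,2]<.137)&(np.hypot(*(P[:,:2]-K).T)<.025)]
L=P[:,:2]@R; lo,hi=np.percentile(L,1,0),np.percentile(L,99,0);print("knob",R@((lo+hi)/2),hi-lo,len(P),cv2.minEnclosingCircle((P[:,:2]*1e3).astype(np.float32)))
cv2.imwrite("pics/w6.png",d["frame"])
E
```

```text
dial [ 0.54442302 -0.22485061] (np.float64(162.5), 653, np.float64(0.19))
0.08765856915699677 [-0.52977015  0.06913015  0.53974272]
released (np.float64(163.2), 682, np.float64(0.18))
11.1 [ 0.63096121 -0.21209662  0.1882122 ] (np.float64(163.5), 1210, np.float64(0.28))
knob [ 0.63300595 -0.21117586] [0.02376257 0.02365112] 829 ((633.1917724609375, -211.51193237304688), 13.240735054016113)
```

View pics/w6.png

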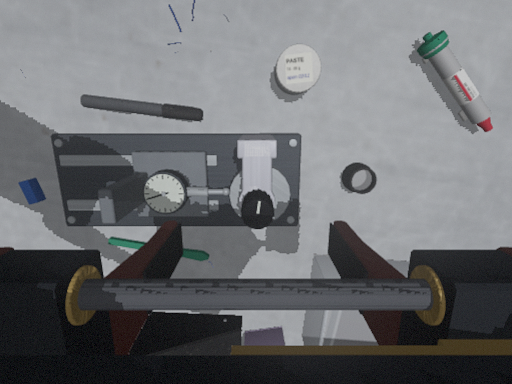

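The view shows the gauge released with its needle at about 163° (about 10.2 mm) and the knob at (257,208), with fingers to either side. I'll grip the knob and null the side load.

```bash
cat >> h.py <<'E'
DIAL=np.array([.54442,-.22485])
E
python3 - <<'E'
from h import *
import json
K=np.array([.6328,-.2115]);q=quat(H)
move_l([*K,.15],.1,q); hold(.2); move_l([*K,.109],.05);hold(.2)
f0=ft();print("f0",f0,state()["ee_pos"]); close(); f1=ft();s=state();print("closed",f1-f0,s["finger_gap"],s["ee_pos"],s["time"])
# correct: external force on tool -k*(offset): move along force
c=K.copy()
for _ in range(2):
    df=(ft()-f0)[:2]; c=c+np.clip(df/5000*.8,-.001,.001); move_l([*c,.109],.02);hold(.1)
    print(c,(ft()-f0),state()["ee_pos"])
d=cam("wrist");print(needle2(d,DIAL,show="pics/n7.png"))
json.dump(dict(f0=f0.tolist(),c=c.tolist()),open("g.json","w"));print(state()["time"])
E
```

```text
f0 [-0.08491673 -0.12771675  0.08400531] [ 0.63288289 -0.2115346   0.10926679]
closed [ 1.04357216  0.08372351 -0.38650073] 0.024783869056639582 [ 0.63290561 -0.21146552  0.10899527] 14.275
[ 0.63297638 -0.21150574] [ 0.75034357  0.55733095 -0.07932463] [ 0.63298119 -0.2115285   0.10903717]
[ 0.63310566 -0.21143167] [ 0.79356429  0.3460333  -0.0313448 ] [ 0.63307834 -0.21147247  0.10902396]
(np.float64(167.4), 648, np.float64(0.17))
15.5583
```

Run:
```python
from h import *
import json
g=json.load(open("g.json"));f0=np.array(g["f0"]);c=np.array(g["c"]);th=0;log=[]
for k in range(9):
    j=np.array(state()["joint_pos"]); 
    if k: movej([*j[:5],j[5]+np.radians(20)]); th+=20; hold(.1)
    df=ft(5)-f0; n=needle2(cam("wrist"),DIAL,show=f"pics/r{k}.png"); s=state()
    print(th,n,df.round(1),s["ee_pos"].round(4),round(s["joint_pos"][5],3),round(s["time"],1)); log.append((th,s["joint_pos"][5],n and n[0]))
    if np.hypot(*df[:2])>3.5 or (n and 265<n[0]<340): print("stop");break
```

```text
0 (np.float64(167.7), 660, np.float64(0.18)) [0.3 0.1 0.3] [ 0.6331 -0.2115  0.109 ] -0.525 15.7
20 None [1.2 0.5 0.2] [ 0.6332 -0.2114  0.1091] -0.177 16.4
40 None [ 2.4 -0.1 -0.9] [ 0.6333 -0.2114  0.109 ] 0.17 17.0
60 (np.float64(147.7), 918, np.float64(0.09)) [ 3.2 -0.8 -1.5] [ 0.6334 -0.2115  0.109 ] 0.518 17.7
80 (np.float64(237.4), 1021, np.float64(0.18)) [ 3.5 -1.9 -1.7] [ 0.6334 -0.2116  0.109 ] 0.865 18.3
stop
```

Run:
```python
import cv2,numpy as np
cv2.imwrite("pics/m1.png",cv2.resize(np.hstack([cv2.imread(f"pics/r{k}.png") for k in range(5)]),(800,160)))
```

```text
(no output)
```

View pics/m1.png

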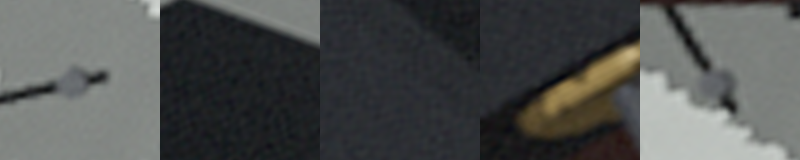

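At +80° the needle reads 237° (about 14.7 mm) and is rising. The gripper hid the dial at +20 to +60°. I'll correct centring and continue.

```bash
cat > turn.py <<'E'
from h import *
import json
f0=np.array(json.load(open("g.json"))["f0"])
def center(c,it=1):
    for _ in range(it):
        df=(ft(5)-f0)[:2]
        if np.hypot(*df)<.8: break
        c=c+df/5000*.8; move_l([*c,.109],.02);hold(.1)
    return c
def step(deg,c,tag):
    j=np.array(state()["joint_pos"]); movej([*j[:5],j[5]+np.radians(deg)]); hold(.1)
    df=ft(5)-f0
    c=center(c); n=needle2(cam("wrist"),DIAL,show=f"pics/{tag}.png"); s=state()
    print(tag,n,"f",df.round(1),c.round(4),round(s["joint_pos"][5],3),round(s["time"],1))
    return c,n
E
python3 - <<'E'
from turn import *
c=center(np.array(state()["ee_pos"][:2]),2); print(c,ft()-f0,needle2(cam("wrist"),DIAL))
for k in range(5):
    c,n=step(15,c,f"s{k}")
    if n and n[0]>275: break
cv2.imwrite("pics/m2.png",cv2.resize(np.hstack([cv2.imread(f"pics/s{i}.png") for i in range(k+1)]),(160*(k+1),160)))
E
```

```text
[ 0.63436174 -0.21219867] [ 1.32321586 -0.28659835 -0.23874722] (np.float64(228.6), 942, np.float64(0.16))
s0 (np.float64(236.5), 1003, np.float64(0.18)) f [ 1.6 -1.2 -0.7] [ 0.6346 -0.2124] 1.128 20.4
s1 None f [ 0.8 -1.4  0.1] [ 0.6347 -0.2126] 1.389 21.4
s2 None f [-0.2 -1.6  0.4] [ 0.6347 -0.2129] 1.65 22.4
s3 None f [-0.8 -1.7  1.1] [ 0.6346 -0.2131] 1.911 23.5
s4 None f [-1.2 -2.   1.3] [ 0.6343 -0.2134] 2.172 24.5
```

View pics/m2.png

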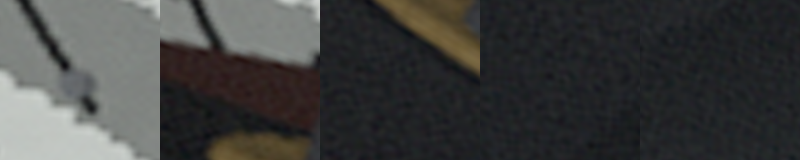

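The dial is hidden beyond +95°, and the side-force bookkeeping suggests a small grip offset. I'll release, look freely at the dial and re-measure the knob (154.5° turned so far).

```bash
cat > look.py <<'E'
from h import *
def look(tag,K=np.array([.6328,-.2115])):
    move_to([*K,.19],quat(H)); hold(.2); d=cam("wrist");s=state()
    n=needle2(d,DIAL,show=f"pics/{tag}.png")
    dep=d["depth"];P=np.array([world(d,u,v,depth=dep[v,u]) for v in range(150,240) for u in range(200,310) if dep[v,u]>0])
    P=P[(P[:,2]>.126)&(P[:,2]<.137)&(np.hypot(*(P[:,:2]-K).T)<.025)]
    (x,y),r=cv2.minEnclosingCircle((P[:,:2]*1e3).astype(np.float32))
    L=P[:,:2]; print(tag,"needle",n,"knob mid",(np.percentile(L,1,0)+np.percentile(L,99,0))/2,(x,y,r),s["ee_pos"],round(s["time"],1))
    return d
E
python3 - <<'E'
from look import *
x=state()["ee_pos"]; print(x,ft()); gripper_open(); print(state()["ft_force"],state()["time"])
move_l([x[0],x[1],.16],.15); d=look("k1")
t=cam("top");u,v=pix(t,[.6328,-.2115,.131]);dep=t["depth"]
P=np.array([world(t,a,b,depth=dep[b,a]) for b in range(int(v)-15,int(v)+15) for a in range(int(u)-15,int(u)+15)]);P=P[(P[:,2]>.126)&(P[:,2]<.137)]
print("top",len(P), P.mean(0) if len(P) else 0)
p=patch(d,DIAL+.05*RAIL,.08,500,.06);cv2.imwrite("pics/k1w.png",p[130:370])
E
```

```text
[ 0.63439432 -0.21327566  0.10895277] [-0.71517126 -1.17318208  0.85559954]
[ 0.542322    0.23361928 -0.89462112] 25.7083
k1 needle (np.float64(240.6), 754, np.float64(0.14)) knob mid [ 0.63328636 -0.2109412 ] (633.2568359375, -211.41404724121094, 13.348907470703125) [ 0.63279049 -0.21151189  0.19002209] 28.8
top 0 0
```

View pics/k1w.png

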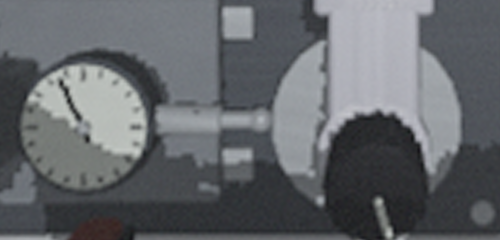

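The needle is now 240.6° (about 15.0 mm), and the knob is naturally at (633.3, −211.2) mm, as before. Fitting 3·cos puts the high spot 20–35° back. I'll check whether the scene camera can read the dial while I turn.

Run:
```python
from h import *
import pickle
K=np.array([.6332,-.2113])
s=cam("scene");pickle.dump(s,open("s1.pkl","wb"));print("scene",needle2(s,DIAL,show="pics/sn.png"))
D=pickle.load(open("d.pkl","rb"))["scene"];print("initial",needle2(D,np.array([.446,-.24])+.0358*RAIL,show="pics/sn0.png"))
a=patch(pickle.load(open("w6.pkl","rb")),K,.015,240,.131);b=patch(cam("wrist"),K,.015,240,.131)
cv2.imwrite("pics/m3.png",np.hstack([a,b,patch(s,DIAL,.02,240,.068)]))
```

```text
scene (np.float64(65.2), 1776, np.float64(0.24))
initial (np.float64(342.3), 67, np.float64(0.65))
```

View pics/m3.png

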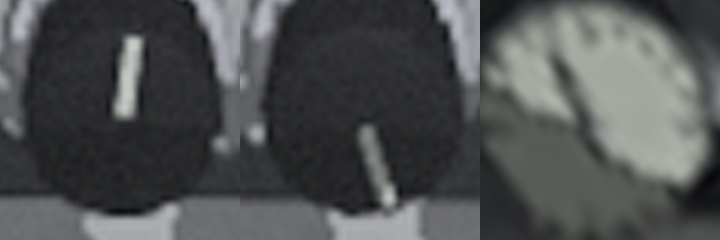

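The knob mark turned about −158°, so raising joint 6 turns it **clockwise**. With that sense, the force-nulling centres fit a circle about (633.35, −212.65) mm, so that is the true axis. The high spot is at about 131° clockwise, and we are at 154.5°. I'll regrip on the true axis and sweep back counter-clockwise through the peak.

Run:
```python
from turn import *
K=np.array([.63335,-.21265]);off=110;th=154.5
move_to([*K,.15],quat(H-np.radians(off)));hold(.2);move_l([*K,.109],.06);hold(.2);f0=ft();print(f0,state()["joint_pos"][5],state()["time"])
close();print("closed",(ft()-f0).round(2),state()["finger_gap"])
def rd(tag):
    n=needle2(cam("wrist"),DIAL,show=f"pics/{tag}.png");m=needle2(cam("scene"),DIAL,show=f"pics/{tag}s.png");df=ft(4)-f0
    print(round(th,1),"wrist",n,"scene",m,"f",df.round(1),round(state()["time"],1)); return df
rd("t0")
for k in range(1,5):
    j=np.array(state()["joint_pos"]);movej([*j[:5],j[5]-np.radians(12)]);th-=12;hold(.1)
    if np.hypot(*rd(f"t{k}")[:2])>4: print("stop");break
cv2.imwrite("pics/m4.png",np.vstack([np.hstack([cv2.resize(cv2.imread(f"pics/t{i}{e}.png"),(160,160)) for i in range(k+1)]) for e in("","s")]))
```

```text
[-0.033474    0.21301437  0.09021731] 1.3933381028083125 31.9417
closed [ 0.37 -0.09  0.08] 0.02469263362798389
154.5 wrist None scene (np.float64(240.0), 31, np.float64(0.4)) f [-0.2  0.3 -0.4] 33.2
142.5 wrist (np.float64(247.7), 1069, np.float64(0.17)) scene (np.float64(244.6), 28, np.float64(0.37)) f [ 0.2 -0.7 -0.1] 33.8
130.5 wrist (np.float64(246.3), 1029, np.float64(0.17)) scene (np.float64(243.5), 62, np.float64(0.34)) f [ 0.3 -1.3 -0.1] 34.4
118.5 wrist (np.float64(354.2), 11450, np.float64(0.44)) scene (np.float64(232.6), 37, np.float64(0.22)) f [ 0.3 -0.8 -0.2] 35.0
106.5 wrist (np.float64(146.8), 335, np.float64(0.2)) scene (np.float64(234.6), 198, np.float64(0.14)) f [ 0.4 -1.1 -0.3] 35.6
```

View pics/m4.png

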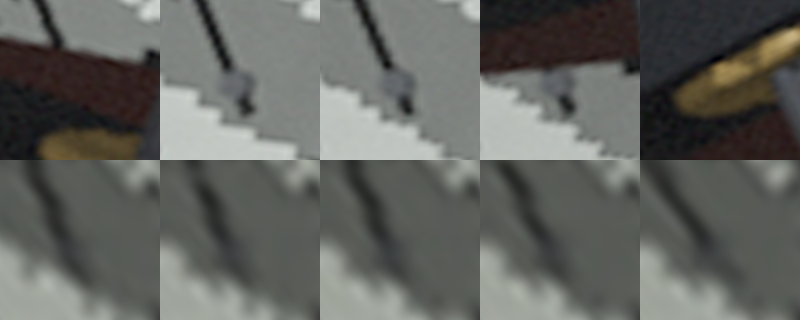

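Centring is good (side force about 1 N). The several needle-pair fits give the high spot at 131–137° clockwise, so I'll set it to 134°, release and check.

Run:
```python
from turn import *
from look import look
j=np.array(state()["joint_pos"]);movej([*j[:5],j[5]+np.radians(27.5)]);hold(.2)
print("wrist",needle2(cam("wrist"),DIAL),ft())
x=state()["ee_pos"];gripper_open();move_l([x[0],x[1],.16],.15);d=look("f1")
p=patch(d,np.array([.6332,-.2113]),.015,240,.131);cv2.imwrite("pics/mk.png",p)
# disc outline vs axis, and fits
from scipy.optimize import least_squares
n=needle2(d,DIAL)[0]
T=np.radians([0,154.5,134,95,142.5,130.5,80]);Y=np.array([163.3,240.6,n,236.5,247.7,246.3,228.6]);B=np.array([0,0,0,1,1,1,1])
for amp in(44,48,52,None):
    f=lambda q:q[0]+q[1]*B+(amp or q[3])*np.cos(T-q[2])-Y
    r=least_squares(f,[196,3,2.3,48]);print(amp,np.degrees(r.x[2]),r.x,np.round(r.fun,1))
```

```text
wrist (np.float64(246.6), 1077, np.float64(0.17)) [-0.15245259  0.76607208  0.10827268]
f1 needle (np.float64(240.0), 769, np.float64(0.14)) knob mid [ 0.63325554 -0.21113277] (633.2809448242188, -211.30641174316406, 13.217127799987793) [ 0.63279007 -0.21148827  0.18992753] 39.7
44 137.94993357215276 [196.83332503   7.18050281   2.40768054  48.        ] [ 0.9 -1.6  0.7 -0.3  0.2  1.3 -1.2]
48 132.65986033634056 [194.62836288   4.55335847   2.31535135  48.        ] [-1.2 -1.4  2.6  0.7 -1.2  0.8 -0.3]
52 128.2007955094053 [192.56894878   2.07656398   2.23752599  48.        ] [-2.9 -1.4  4.3  1.7 -2.7  0.3  0.7]
None 136.57320982718431 [196.27851426   6.52238753   2.38365218  44.98035861] [ 0.3 -1.5  1.2 -0.  -0.2  1.2 -1. ]
```

The flat top is poorly conditioned: estimates run from 132° to 145°. There is time (39.7 s used) for one decisive reading on the far flank, so I'll turn 60° past, read it freely and fit.

Run:
```python
from turn import *
from look import look
K=np.array([.63335,-.21265])
move_to([*K,.135],quat(H-np.radians(85)));move_l([*K,.109],.06);hold(.15);f0=ft(4)
close();print("closed",(ft(4)-f0).round(1))
for _ in range(2):
    j=np.array(state()["joint_pos"]);movej([*j[:5],j[5]+np.radians(30)]);hold(.1);print((ft(4)-f0).round(1),state()["joint_pos"][5])
gripper_open();move_l([*K,.14],.15);d=look("f2");n=needle2(d,DIAL)[0]
from scipy.optimize import least_squares
T=np.radians([0,154.5,134,194]);Y=np.array([163.3,240.6,240.0,n])
for amp in(44,48,None):
    r=least_squares(lambda q:q[0]+(amp or q[2])*np.cos(T-q[1])-Y,[196,2.3,48]);print(amp,np.degrees(r.x[1]),r.x,np.round(r.fun,1))
a=[cv2.imread("pics/mk.png"),patch(d,np.array([.6332,-.2113]),.015,240,.131)]
import pickle
cv2.imwrite("pics/m5.png",np.hstack(a)); 
# mark angles
for p in a+[patch(pickle.load(open("w6.pkl","rb")),np.array([.6332,-.2113]),.015,240,.131)]:
    g=cv2.cvtColor(p,6);yy,xx=np.mgrid[:240,:240];m=(g>110)&(np.hypot(xx-125,yy-115)<85)
    k,lab,st,ce=cv2.connectedComponentsWithStats(m.astype(np.uint8))
    i=1+st[1:,4].argmax();X=np.c_[xx[lab==i],yy[lab==i]];v=np.linalg.svd(X-X.mean(0),full_matrices=False)[2][0];print("mark",np.degrees(np.arctan2(-v[1],v[0])),ce[i],st[i,4])
```

```text
closed [ 0.1 -0.4 -0.5]
[ 0.6  0.1 -0.2] 1.4790282921629305
[ 0.4 -0.1 -0.4] 2.000884019938572
f2 needle (np.float64(226.1), 727, np.float64(0.16)) knob mid [ 0.633167   -0.21103881] (633.4638671875, -211.416748046875, 13.468084335327148) [ 0.6327858  -0.2115165   0.18996002] 48.2
44 143.32059710273964 [197.70563174   2.50141631  48.        ] [-0.9  0.3  1.1 -0.5]
48 138.56404866466187 [196.18770218   2.41839887  48.        ] [-3.1  1.7  4.  -2.7]
None 144.88118792501965 [198.22754315   2.52865375  42.72102882] [-0.  -0.3  0.2  0.1]
mark -53.62449719252026 [147.72396487 155.74654956] 797
mark -113.04236794591694 [105.61073826 164.0385906 ] 596
mark -97.63021503673653 [128.38978495  76.7594086 ] 1488
```

The far-flank reading fits cleanly (residuals ≤0.3°): the high spot is at 144.5° clockwise, and the knob mark confirms the angles. I'll turn back 49.5°, release, check and retreat.

Run:
```python
from turn import *
from look import look
K=np.array([.63335,-.21265])
move_to([*K,.135],quat(H-np.radians(145)));move_l([*K,.109],.06);hold(.15);f0=ft(4)
close();print("closed",(ft(4)-f0).round(1),state()["joint_pos"][5])
for _ in range(2):
    j=np.array(state()["joint_pos"]);movej([*j[:5],j[5]-np.radians(24.75)]);hold(.1);print((ft(4)-f0).round(1),state()["joint_pos"][5])
gripper_open();move_l([*K,.14],.15);d=look("f3");print(state()["time"],state()["finger_gap"])
```

```text
closed [ 0.3  0.3 -0.4] 2.004155753530181
[ 0.5 -0.9 -0.6] 1.5739857991632291
[-0.1 -0.5 -0.1] 1.1440743458952902
f3 needle (np.float64(240.0), 765, np.float64(0.14)) knob mid [ 0.63321988 -0.21107941] (633.14306640625, -211.61134338378906, 13.251436233520508) [ 0.63277198 -0.2114713   0.18983708] 56.7
56.7 0.08794410030255487
```

```bash
python3 -c "
from bench import *
print(job_done())"
```

```text
the job is handed in; nothing more can be done
None
```

The job is handed in, at about 57 s of the 72 s: I slid the gauge up to about 10 mm of plunger press, then turned the shaft to the disc's high spot (estimated good to about 10°), leaving the plunger pressed in about 15 mm; side load on the shaft was about 4 N (under 1 mm) at most on the first grip and 1.5 N or less after regripping, and the gripper is clear of everything.

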